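# Draw a slide cassette out of the warmer and home under the reader's scan head

### The arm

A 6-joint arm with a two-finger parallel gripper is mounted at the origin on the work surface. World frame = base frame: x ahead of the robot, y to its left, z up, the work surface at z = 0. Lengths are in mm, angles in rad, forces in N, time in s.
With the tool pointing down it reaches from about 325 to 775 mm from the base axis. Payload 5.5 kg.
Tool frame: the origin (TCP) lies midway between the tips of the shut fingers; the grasp point (between the pads) lies 19 mm behind it; z points along the fingers, y is the direction in which the jaws open and shut (so a half turn about z gives the same grasp; the last joint's range is limited). The gripper opens to 88 mm and grips with 3 to 60 N. Pads are 20 mm wide; open, the fingers measure 115 mm over their backs; the gripper's body (75 mm by 178 mm) begins 61 mm behind the grasp point.
Start: joints at [1.062, 0.091, 1.231, -0, 1.82, -0.057], TCP at [261.958, 539.81, 222.631] pointing down, gripper open.
Joint ranges: [-2.87, 2.87], [-0.86, 2.18], [0.17, 2.46], [-1.51, 4.65], [0.06, 2.69], [-2.65, 2.65]. Speed limits (rad/s): [2.57, 2.57, 3.01, 3.14, 3.14, 3.14].

### API

Orientations are given as a rotation vector (axis times angle).
In Python, from workcell import ctrl gives the robot as it stands.
- The arm moves only by the tool move_arm, never from a script. Its argument "increments" is a list of rows, each a list of 2 entries, a list of its own where there are three numbers: the shift along the tool's x, y, z in cm, then the turn, a rotation vector about the tool's x, y, z in degrees. In form: [[[x, y, z], [rx, ry, rz]], ...]. A call has 1 to 12 rows; each row is the pose to reach, as a shift and turn from the pose measured when the call began, along the tool's axes at that moment; what a row does not reach only later rows make up. A row lasts 1/10 s, in which the tool goes at most 50 mm and 8.59 degrees, less where a joint would pass 70% of its speed; a pose out of reach is approached as far as the arm can. A call with a gripper value outside its range is refused whole. "claw" is the closure, from 0 (fully open) to 1 (shut), set as the call begins (left out, the last holds). The fingers move at their own pace and stop on an object; "squeeze" is the grip in N (left out, the last holds). Time passes only in rows, so rows that repeat a pose let the fingers close. It gives the time, the measured TCP pose, the force and the opening at its end, in the units of the state.
- ctrl.observe(): the state, without advancing time (a new reading comes with each control period).
- ctrl.read_camera(name): name is "side" or "top"; returns (picture, depth): 480x640x3 uint8, red, green, blue; 480x640 float32, mm along the optical axis (not along the pixel's ray), 0 where there is no reading.
- ctrl.camera_model(name): a dict with "mtx" (3x3 intrinsics, pixels), "rvec" (rotation vector, rad) and "tvec" (3), from world to camera coordinates, as OpenCV has them. Camera axes: x right, y down, z forward; pixel columns grow to the right and rows downward; lengths in mm; the calibration is good to about 2 mm. A picture is of the moment at which its call begins. camera_model takes no time and is no camera call.
- ctrl.finish_job(): hands the job in, once; it reports no verdict.
The state is a dict: "time_s": time; "qpos": joint angles; "joint_velocities": joint speeds; "effort": joint torques, N m; "tool_pos": TCP position; "tool_rot": TCP orientation; "force": force on the tool from outside, world axes, zero at the start; "torque": the same for the moment, N m; "width": finger opening in mm.
Only numpy, scipy, OpenCV 4.12 (cv2) and the standard library are available. Lean on these libraries where they do the work, as an engineer would, in place of code of your own. Each camera call takes 0.05 s, during which the arm holds its last target.

### The job

The orange slide cassette has to go from its bay in the warming plate into the slide reader. First slide the lidded steel pot, without lifting it, sideways along the warming plate onto the free yellow ring mark; then press down on top of the cassette and draw it straight out of its bay until more than half its length is clear of the rails. Carry it level to the reader, lay it on the reader's open entry shelf (the end away from the scan head) with its leading end just between the rails, let go of it, and slide it in under the scan head fully home against the stop beneath it, leaving the pot on its new ring and the blue tip rack, the bottle and the red bowl undisturbed.

Things in the scene. Friction and masses are not known exactly. Their poses are not given: they have to be found in the camera images.
- warmer: Low grey warming plate, fixed, 300 x 300 mm (x by y), flat deck 25 mm above the bench over x -130..170, y -150..150 mm. Origin on the bench; +x points roughly away from the robot. Apron x -130..0 with two flat ring marks, 60 mm radius, at x = -68: white at y = -80 (the pot starts there), yellow at y = +80 (free). Behind the white ring is the cassette bay; beside the bay a 12 mm high panel, for show.
- bay_mouth (a point): Middle of the bay's open end, on the deck at warmer x = 0, y = -80 mm, axes as the warmer. The bay is a channel along +x from here, between two white rails 68 mm apart inside, 12 mm thick, 18 mm high above the deck, shut at the far end by a bar at x = 153 mm. It opens to -x, on to the apron with the white ring.
- free_ring (a point): Centre of the yellow ring mark, on the warmer's deck 25 mm above the bench: where the pot must stand.
- pot: Stainless steel staining pot, squat, with its lid fixed on, one solid piece, 0.4 to 0.7 kg. Body 110 mm across, lid 116 mm across, lid top 46 mm above the foot; on the lid's middle a black round knob 26 mm across, from 46 to 78 mm above the foot. Origin: centre of its underside, z up.
- cassette: Orange slide cassette, a solid slab 140 long (x) x 60 wide (y) x 16 mm thick, 0.11 to 0.23 kg, flat top, flush dark stripes, ends alike. Origin: centre of its underside. Starts flat in the bay, lengthwise, its near end about 5 mm inside the mouth, its top 2 mm below the rails' tops: it cannot be gripped there. Smooth: friction on the decks about 0.25 to 0.35; a press of 10 to 15 N drags it.
- reader: White slide reader, fixed, 285 x 120 mm (x by y), flat deck 25 mm above the bench over x -135..150. Origin on the bench; +x roughly away from the robot. Channel on y = 0 between rails 68 mm apart inside, 12 mm thick, 18 mm above the deck, x -135..20, then splayed lead-ins to x = 42 (95 mm apart). Scan head bridges it over x -135..-70, underside 26, top 56 mm above the deck, 120 mm wide.
- home (a point): On the reader's deck at reader x = -55 mm, y = 0, axes as the reader: where the cassette's origin is when it is home, its leading (-x) end against the red stop bar at x = -125 mm. The cassette goes in from the entry shelf, moving to -x, partly under the scan head; 85 mm of it stay in view.
- entry (a point): On the reader's open entry shelf (deck, x 45..150 mm) at reader x = 74 mm, y = 0: with the cassette's origin here, lengthwise, its leading end is about 16 mm inside the straight rails and its sides are free for fingers.
- tip_rack: Bystander: blue rack of yellow tips, 120 x 85 mm, 64 mm high. Origin: centre of its underside.
- reagent: Bystander: upright bottle with blue cap, 68 mm across, 150 mm high. Origin: centre of its underside.
- bowl: Bystander: red plastic bowl, 150 mm across, 80 mm high. Origin: centre of its underside.
Not all that is in view belongs to the job. Leave any purple or turquoise look-alike of the pot alone.

How it is judged (in metres and radians):
On the way, in this order (a step that is already met when the one before it is completed fails the run):
1. the pot stands on the yellow ring, within 18 mm of its centre, while the cassette is still in its bay (horizontal distance between pot and free_ring below 0.018 m and angle between pot's own z axis and vertical below 0.08 rad and x of cassette in the frame of warmer above 0.05 m), for 0.2 s.
2. the fingers press on the cassette while it lies in its bay (contact force between the fingers and cassette above 1 N and x of cassette in the frame of warmer above 0.03 m and z of cassette in the frame of warmer below 0.029 m), for 0.05 s.
3. the cassette has been drawn out along the deck, its middle less than 10 mm inside the rails' open end, still flat on the warming plate (x of cassette in the frame of warmer between -0.13 and 0.01 m and z of cassette in the frame of warmer between 0.021 and 0.029 m and angle between cassette's own z axis and vertical below 0.08 rad), for 0.1 s.
4. the cassette lies flat on the reader's deck, its middle on the entry shelf, let go of (x of cassette in the frame of reader between 0.015 and 0.13 m and y of cassette in the frame of reader between -0.03 and 0.03 m and z of cassette in the frame of reader between 0.021 and 0.029 m and angle between cassette's own z axis and vertical below 0.08 rad and contact force between the fingers and cassette below 0.2 N), for 0.1 s.
At the end, for the whole second after the job is handed in: The cassette lies flat and at rest in the reader's channel under the scan head, within 7 mm of touching the red stop; the pot stands upright, at rest, within 18 mm of the centre of the yellow ring (x of cassette in the frame of reader between -0.062 and -0.048 m and y of cassette in the frame of reader between -0.008 and 0.008 m and z of cassette in the frame of reader below 0.029 m and angle between cassette's own z axis and vertical below 0.06 rad and linear speed of each of cassette, pot below 0.02 m/s and horizontal distance between pot and free_ring below 0.018 m and angle between pot's own z axis and vertical below 0.08 rad).
It fails at once if the pot lifted more than 10 mm off the warming plate, or tipped by more than 17 degrees (z of pot in the frame of warmer above 0.035 m or angle between pot's own z axis and vertical above 0.3 rad).
It fails at once if the cassette tipped by more than 35 degrees or knocked down on to the bench (angle between cassette's own z axis and vertical above 0.6 rad or height (world z) of cassette below 0.012 m).
It fails at once if the tip rack, bottle or bowl moved by more than 20 mm (distance of any of tip_rack, reagent, bowl from where it was at the start of the episode above 0.02 m).
It also fails if it takes over 72 s, if anything falls off the work surface, if the arm or the gripper's body presses on something with over 40 N, if the wrist force passes 120 N, or if a joint passes its speed limit or range.

## Working session

There is one attempt and no reset: what is moved stays moved. The work goes in short steps, Python scripts to look and compute and a tool call to move; the robot and the scene stay as the last step left them, time stands still between calls to the robot, and variables do not carry over. Pictures are saved under pics/ and viewed, and the job is handed in when it is done.

Besides the shell and the picture viewer there is one more tool, called after "Emit:" as name([rows], argument=value, ...), one row to a line, values as JSON. move_arm: Moves the arm, as the interface text tells. Its arguments: {"type":"object","properties":{"increments":{"type":"array"},"claw":{"type":"number"},"squeeze":{"type":"number"}},"required":["increments"]}

```bash
mkdir -p pics; ls
python3 - <<'E'
from workcell import ctrl
import cv2,numpy as np
for n in("side","top"):
    p,d=ctrl.read_camera(n); cv2.imwrite(f"pics/{n}0.png",p[:,:,::-1]); np.savez(f"{n}0.npz",p=p,d=d); print(ctrl.camera_model(n))
print(ctrl.observe())
E
```

```text
pics
{'mtx': array([[592.08837115,   0.        , 308.13436494],
       [  0.        , 592.08837115, 231.34553711],
       [  0.        ,   0.        ,   1.        ]]), 'rvec': array([ 2.26743159, -0.31613781,  0.146684  ]), 'tvec': array([-516.4251106 ,  149.12489347, 1604.86364034])}
{'mtx': array([[473.06887011,   0.        , 321.00895797],
       [  0.        , 473.06887011, 236.52533129],
       [  0.        ,   0.        ,   1.        ]]), 'rvec': array([ 2.13507315, -2.12930065,  0.16881936]), 'tvec': array([  25.77172615,  574.08958023, 1360.27597261])}
{'time_s': 0.1, 'qpos': array([ 1.06228862e+00,  9.17767081e-02,  1.23176029e+00, -2.86362362e-06,
        1.81986011e+00, -5.66660705e-02]), 'joint_velocities': array([ 0.00035857, -0.00094728, -0.00382241,  0.00091356, -0.00051787,
       -0.00012589]), 'effort': array([ 2.98837112e-03, -4.47855270e+01, -4.07572353e+01,  7.00868201e-02,
        2.82853644e-02, -7.26239523e-05]), 'tool_pos': array([261.81778428, 539.54283054, 221.62702406]), 'tool_rot': array([-7.03617629e-01, -3.06127013e+00,  2.72277802e-03]), 'force': array([0.05037676, 0.49266758, 0.20133476]), 'torque': array([0.01246405, 0.00246643, 0.00389776]), 'width': 87.63786402062739}
```

View pics/side0.png

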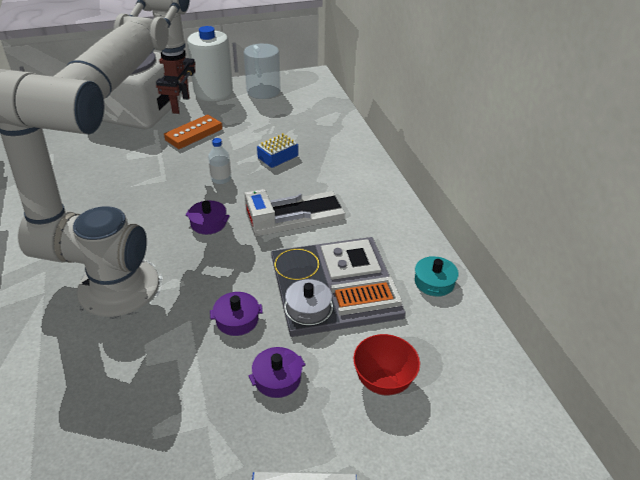

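View pics/top0.png

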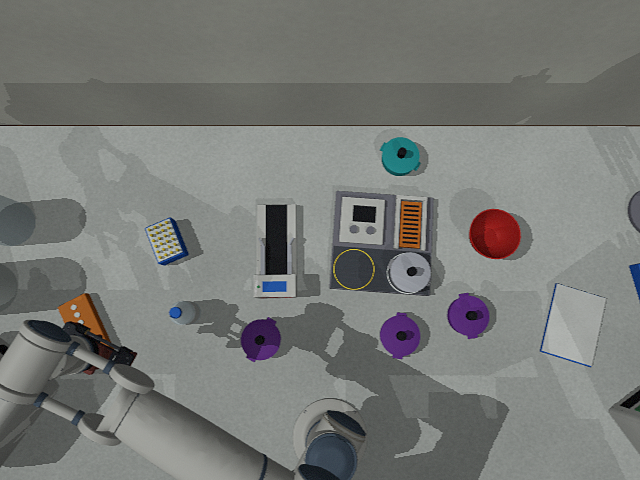

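Side shows the reader near (295,210), the warmer near (340,285), and the steel pot at (309,300). Top shows the pot at (409,272), the yellow ring at (354,269), the cassette at (411,224) and the reader at (277,250). I'll enlarge the view to measure.

```bash
cat > h.py <<'E'
from workcell import ctrl
import cv2,numpy as np
from scipy.spatial.transform import Rotation as R
M={n:ctrl.camera_model(n) for n in("side","top")}
def ray(n,uv,z):
    m=M[n];Rm=R.from_rotvec(np.ravel(m["rvec"])).as_matrix();t=np.ravel(m["tvec"])
    uv=np.atleast_2d(np.asarray(uv,float));c=np.c_[uv,np.ones(len(uv))]@np.linalg.inv(m["mtx"]).T
    d=c@Rm;o=-Rm.T@t
    return o+d*((z-o[2])/d[:,2])[:,None]
def proj(n,P):
    m=M[n];return cv2.projectPoints(np.atleast_2d(np.asarray(P,float)),m["rvec"],m["tvec"],m["mtx"],None)[0][:,0]
def snap(tag,n="top",crop=None,s=1):
    p,d=ctrl.read_camera(n); np.savez(f"{n}{tag}.npz",p=p,d=d)
    save(p,n,tag,crop,s);return p,d
def save(p,n,tag,crop=None,s=1):
    q=p[:,:,::-1]
    if crop: q=q[crop[1]:crop[3],crop[0]:crop[2]]
    cv2.imwrite(f"pics/{n}{tag}.png",cv2.resize(q,None,fx=s,fy=s,interpolation=cv2.INTER_CUBIC))
def blobs(p,lo,hi,roi,minA=15):
    h=cv2.cvtColor(p,cv2.COLOR_RGB2HSV);m=cv2.inRange(h,np.array(lo),np.array(hi))
    k=np.zeros_like(m);k[roi[1]:roi[3],roi[0]:roi[2]]=m[roi[1]:roi[3],roi[0]:roi[2]]
    return k
E
python3 - <<'E'
from h import *
p=np.load("top0.npz")["p"];d=np.load("top0.npz")["d"]
save(p,"top","0c",(245,180,445,310),4)
q=np.load("side0.npz")["p"];save(q,"side","0c",(235,175,415,340),4 and 3.6)
# yellow ring
for n,im,roi in(("top",p,(325,240,385,300)),("side",q,(265,235,330,290))):
    k=blobs(im,(20,120,80),(35,255,255),roi);ys,xs=np.nonzero(k);P=ray(n,np.c_[xs,ys],25)
    # circle fit
    A=np.c_[2*P[:,:2],np.ones(len(P))];s=np.linalg.lstsq(A,(P[:,:2]**2).sum(1),rcond=None)[0];print("ring",n,s[:2],np.sqrt(s[2]+s[0]**2+s[1]**2),len(P))
# orange
    roi=(390,190,430,255) if n=="top" else(330,275,405,315)
    k=blobs(im,(5,150,80),(18,255,255),roi);ys,xs=np.nonzero(k);P=ray(n,np.c_[xs,ys],41)
    r=cv2.minAreaRect(P[:,:2].astype(np.float32));print("cass",n,r,P.mean(0))
    # knob black
    roi=(402,262,420,282) if n=="top" else(300,280,318,300)
    k=(im.max(2)<60);kk=np.zeros_like(k);kk[roi[1]:roi[3],roi[0]:roi[2]]=k[roi[1]:roi[3],roi[0]:roi[2]];ys,xs=np.nonzero(kk);print("knob",n,len(xs),xs.mean(),ys.mean(),ray(n,[xs.mean(),ys.mean()],100 if n=="top" else 90))
# bottom edges: deck extents using depth heights
E
```

```text
ring top [480.53103028 -69.71120861] 59.87215397939757 196
cass top ((613.9862670898438, -239.35939025878906), (61.86474609375, 139.6738739013672), 85.54816436767578) [ 613.24760728 -239.05372683   41.        ]
knob top 72 411.47222222222223 271.0138888888889 [[ 467.04445267 -228.99156937  100.        ]]
ring side [482.92956561 -71.12747417] 59.74167024879544 157
cass side ((615.5221557617188, -243.17514038085938), (59.05256271362305, 141.19871520996094), 85.87184143066406) [ 614.63637404 -243.92226912   41.        ]
knob side 126 308.08730158730157 290.05555555555554 [[ 469.47135335 -235.84027777   90.        ]]
```

```bash
sleep 1; ls pics
```

```text
side0.png
side0c.png
top0.png
top0c.png
```

View pics/top0c.png

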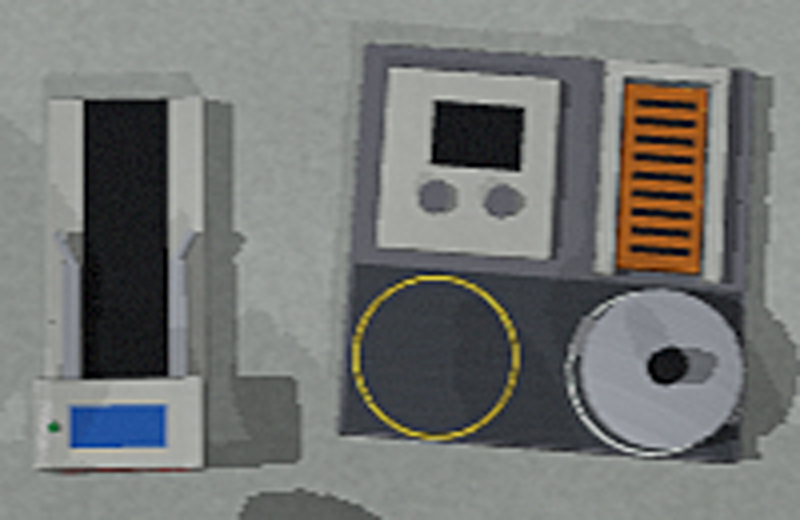

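View pics/side0c.png

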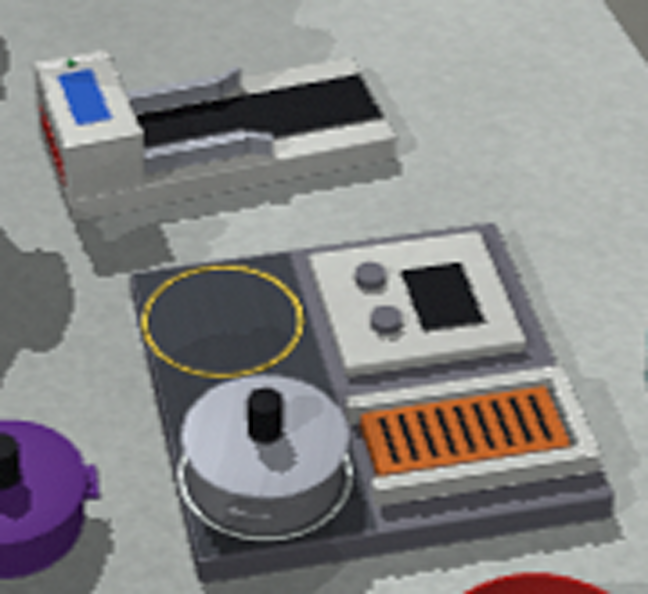

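Both crops agree. In the top crop, the reader strip spans (84..167,100..377), the yellow ring is at (435,358) and the knob at (668,366). Next I'll measure the reader.

Run:
```python
from h import *
for n,roi in(("top",(262,200,292,276)),("side",(270,190,345,220))):
    im=np.load(f"{n}0.npz")["p"]
    k=(im.max(2)<55).astype(np.uint8);kk=np.zeros_like(k);kk[roi[1]:roi[3],roi[0]:roi[2]]=k[roi[1]:roi[3],roi[0]:roi[2]]
    nl,l,s,c=cv2.connectedComponentsWithStats(kk);i=1+np.argmax(s[1:,4]);ys,xs=np.nonzero(l==i)
    P=ray(n,np.c_[xs,ys],25);r=cv2.minAreaRect(P[:,:2].astype(np.float32));print(n,s[i],r,"box",cv2.boxPoints(r).round(1).tolist())
    if n=="top":
        rows=[(y,xs[ys==y].min(),xs[ys==y].max()) for y in sorted(set(ys))]
        cl=np.array([ray(n,[(a+b)/2,y],25)[0][:2] for y,a,b in rows]);f=np.polyfit(cl[:,0],cl[:,1],1);print("centreline y=",f,"x",cl[0,0],cl[-1,0])
print("far edge",ray("top",[[257,204.4],[295.75,204.2]],25).round(1).tolist())
print("head rear top",ray("top",[[253.75,296.75],[295.75,296.75]],81).round(1).tolist())
print("head front top",ray("top",[[254.2,274.5],[295.75,274.2]],81).round(1).tolist())
# side-view deck corners from crop
s=3.6;c=lambda u,v:[235+u/s,175+v/s]
print("side far corners L,R",ray("side",[c(350,60),c(395,133)],25).round(1).tolist())
print("side head top corners rearL frontL frontR rearR",ray("side",[c(38,63),c(103,53),c(143,127),c(62,148)],81).round(1).tolist())
# warmer corners at deck from top crop
c=lambda u,v:[245+u/4,180+v/4]
print("warmer",ray("top",[c(365,44),c(340,435),c(740,460),c(748,70)],25).round(1).tolist())
```

```text
top [ 265  205   22   70 1481] ((569.7760009765625, 164.98219299316406), (211.8340301513672, 63.354679107666016), 0.8835174441337585) box [[463.3999938964844, 195.0], [464.3999938964844, 131.6999969482422], [676.2000122070312, 134.89999389648438], [675.2000122070312, 198.3000030517578]]
centreline y= [9.47682252e-03 1.58680540e+02] x 675.2760220712214 463.98127988504325
side [273 196  68  20 687] ((577.3108520507812, 164.07943725585938), (61.63340759277344, 203.7489013671875), 89.85917663574219) box [[475.3999938964844, 133.5], [679.0999755859375, 133.0], [679.2999877929688, 194.60000610351562], [475.5, 195.10000610351562]]
far edge [[677.1, 223.8, 25.0], [677.9, 105.1, 25.0]]
head rear top [[394.2, 218.0, 81.0], [394.6, 98.4, 81.0]]
head front top [[457.6, 218.4, 81.0], [458.8, 99.2, 81.0]]
side far corners L,R [[678.1, 215.2, 25.0], [683.8, 107.1, 25.0]]
side head top corners rearL frontL frontR rearR [[400.8, 212.3, 81.0], [456.3, 211.1, 81.0], [465.6, 105.1, 81.0], [397.1, 96.7, 81.0]]
warmer [[719.7, -18.9, 25.0], [420.6, 0.3, 25.0], [403.1, -295.6, 25.0], [699.6, -311.9, 25.0]]
```

```bash
cat >> h.py <<'E'
def goal(pos,yaw,obs=None):
    """yaw: world heading (deg) of tool x axis modulo 180, tool down"""
    o=obs or ctrl.observe();R0=R.from_rotvec(o["tool_rot"]);best=None
    for k in(0,180):
        a=np.radians(yaw+k);x=np.array([np.cos(a),np.sin(a),0]);z=np.array([0,0,-1.]);G=R.from_matrix(np.c_[x,np.cross(z,x),z])
        d=(R0.inv()*G).as_rotvec(degrees=True)
        print("shift cm",(R0.inv().apply(np.array(pos)-o["tool_pos"])/10).round(2),"turn",d.round(2))
    print("t",o["time_s"],"tcp",o["tool_pos"].round(1),"F",o["force"].round(1),"w",round(o["width"],1),"q",o["qpos"].round(2),"toolx",R0.as_matrix()[:,0].round(3))
E
python3 -c "
from h import *
goal((468.5,-231,150),-3.8)"
```

```text
shift cm [-52.24 -60.28   7.27] turn [-4.0000e-02  1.4000e-01  1.5791e+02]
shift cm [-52.24 -60.28   7.27] turn [ -0.1   -0.03 -22.09]
t 0.1 tcp [261.8 539.5 221.6] F [0.1 0.5 0.2] w 87.6 q [ 1.06  0.09  1.23 -0.    1.82 -0.06] toolx [-0.9    0.437  0.   ]
```

Emit:
move_arm([
  [[-26,-30,0],[0,0,-11]],
  [[-26,-30,0],[0,0,-11]],
  [[-26,-30,0],[0,0,-11]],
  [[-26,-30,0],[0,0,-11]],
  [[-26,-30,0],[0,0,-11]],
  [[-26,-30,0],[0,0,-11]],
  [[-26,-30,0],[0,0,-11]],
  [[-26,-30,0],[0,0,-11]],
  [[-52.2,-60.3,0],[0,0,-22.1]],
  [[-52.2,-60.3,0],[0,0,-22.1]],
  [[-52.2,-60.3,0],[0,0,-22.1]],
  [[-52.2,-60.3,0],[0,0,-22.1]],
], claw=0)

```text
time_s: 1.3
tool_pos: [413.9, -29.0, 222.2]
tool_rot: [-0.103, -3.139, 0.002]
force: [0.9, 0.4, 0.6]
width: 87.8
```

```bash
python3 -c "
from h import *
goal((468.5,-231,140),-3.8)"
```

```text
shift cm [ -6.78 -19.78   8.25] turn [ 4.0000e-02 -1.3000e-01 -1.7997e+02]
shift cm [ -6.78 -19.78   8.25] turn [-0.08 -0.03  0.03]
t 1.3 tcp [413.9 -29.  222.2] F [0.9 0.4 0.6] w 87.8 q [-0.15 -0.41  1.68 -0.    1.87 -1.66] toolx [-0.998  0.066  0.   ]
```

Emit:
move_arm([
  [[-6.8,-19.8,2],[0,0,0]],
  [[-6.8,-19.8,2],[0,0,0]],
  [[-6.8,-19.8,4],[0,0,0]],
  [[-6.8,-19.8,6],[0,0,0]],
  [[-6.8,-19.8,8.2],[0,0,0]],
  [[-6.8,-19.8,8.2],[0,0,0]],
  [[-6.8,-19.8,8.2],[0,0,0]],
  [[-6.8,-19.8,8.2],[0,0,0]],
])

```text
time_s: 2.1
tool_pos: [469.3, -230.5, 142.4]
tool_rot: [0.102, 3.138, -0.003]
force: [-0.0, -0.7, 0.9]
width: 87.8
```

```bash
python3 -c "
from h import *
snap('1','side',(235,175,415,340),3.6)
goal((468.5,-231,77),-3.8)"
```

```text
shift cm [ 0.11 -0.04  6.58] turn [  -0.24   -0.24 -179.89]
shift cm [ 0.11 -0.04  6.58] turn [-0.15  0.15  0.11]
t 2.15 tcp [ 469.5 -230.5  142.8] F [-0.1  0.3  0.2] w 87.8 q [-0.52 -0.12  1.58 -0.    1.68 -2.03] toolx [-0.998  0.064 -0.003]
```

View pics/side1.png

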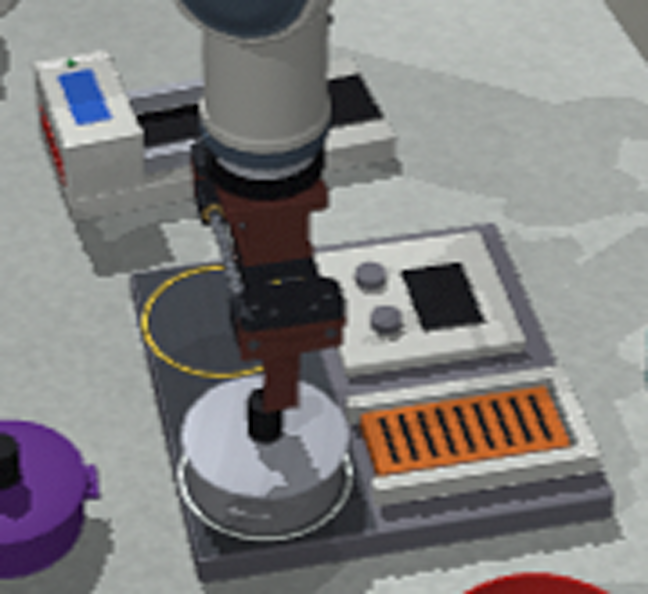

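The open gripper is above the knob, which sits at crop (265,412). I'll descend.

Emit:
move_arm([
  [[0.1,0,2.5],[0,0,0]],
  [[0.1,0,5],[0,0,0]],
  [[0.1,0,6.4],[0,0,0]],
  [[0.1,0,6.4],[0,0,0]],
  [[0.1,0,6.4],[0,0,0]],
])

```text
time_s: 2.65
tool_pos: [469.2, -230.4, 80.2]
tool_rot: [0.1, 3.136, -0.005]
force: [-0.4, -1.2, 0.7]
width: 87.8
```

Emit:
move_arm([
  [[0,0,0],[0,0,0]],
  [[0,0,0],[0,0,0]],
  [[0,0,0],[0,0,0]],
  [[0,0,0],[0,0,0]],
  [[0,0,0],[0,0,0]],
  [[0,0,0],[0,0,0]],
  [[0,0,0],[0,0,0]],
  [[0,0,0],[0,0,0]],
], claw=0.9, squeeze=15)

```text
time_s: 3.45
tool_pos: [469.1, -230.6, 80.2]
tool_rot: [0.1, 3.136, -0.006]
force: [0.3, -1.9, -0.2]
width: 27.4
```

```bash
python3 -c "
from h import *
snap('2','side',(235,175,415,340),3.6)
goal((482,-70.5,78),-3.8)"
```

```text
shift cm [-0.26 16.06  0.16] turn [  -0.36   -0.33 -179.86]
shift cm [-0.26 16.06  0.16] turn [-0.21  0.23  0.14]
t 3.5 tcp [ 469.1 -230.6   80.1] F [ 0.4 -1.8 -0.2] w 25.6 q [-0.52 -0.1   1.68 -0.    1.56 -2.03] toolx [-0.998  0.064 -0.004]
```

View pics/side2.png

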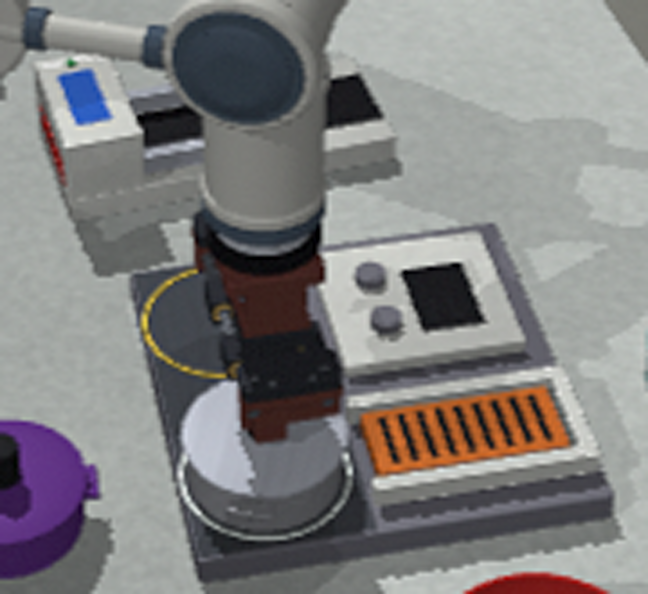

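Knob gripped at 25.6 mm width. I'll slide the pot gently.

Emit:
move_arm([
  [[0,0.7,0],[0,0,0]],
  [[0,2,0],[0,0,0]],
  [[0,3.5,0],[0,0,0]],
  [[-0.1,5,0],[0,0,0]],
  [[-0.1,6.5,0],[0,0,0]],
  [[-0.1,8,0],[0,0,0]],
  [[-0.2,9.5,0],[0,0,0]],
  [[-0.2,11,0],[0,0,0]],
  [[-0.2,12.5,0],[0,0,0]],
  [[-0.3,14,0],[0,0,0]],
  [[-0.3,15.3,0],[0,0,0]],
  [[-0.3,16.1,0],[0,0,0]],
])

```text
time_s: 4.7
tool_pos: [482.7, -69.0, 80.1]
tool_rot: [0.099, 3.135, -0.007]
force: [0.4, -3.3, 5.4]
width: 25.8
```

Emit:
move_arm([
  [[0,0,0],[0,0,0]],
  [[0,0,0],[0,0,0]],
])

```text
time_s: 4.9
tool_pos: [482.8, -67.9, 80.1]
tool_rot: [0.097, 3.135, -0.004]
force: [-0.1, 3.2, 4.3]
width: 26.0
```

```bash
python3 -c "
from h import *
snap('3','side',(235,175,415,340),3.6)
goal((482.6,-70,78),-3.8)"
```

```text
shift cm [ 0.01 -0.2   0.21] turn [  -0.44   -0.18 -179.78]
shift cm [ 0.01 -0.2   0.21] turn [-0.12  0.28  0.22]
t 4.95 tcp [482.8 -68.1  80.1] F [-0.1  2.7  4.4] w 25.8 q [-0.21 -0.2   1.76 -0.    1.57 -1.72] toolx [-0.998  0.062 -0.005]
```

View pics/side3.png

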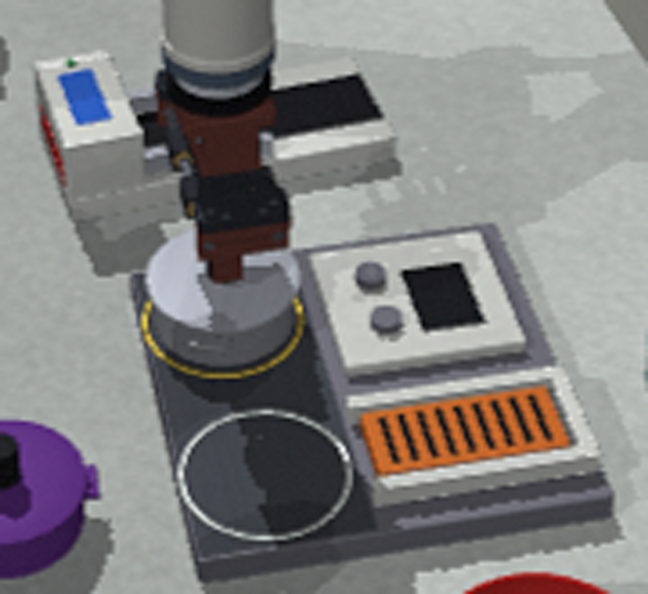

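The pot stands within the yellow ring. I'll open and rise.

Emit:
move_arm([
  [[0,-0.2,0],[0,0,0]],
  [[0,-0.2,0],[0,0,0]],
  [[0,-0.2,0],[0,0,0]],
], claw=0.45)

```text
time_s: 5.25
tool_pos: [482.2, -70.5, 79.3]
tool_rot: [0.099, 3.137, -0.003]
force: [0.1, 0.9, 1.0]
width: 45.8
```

Emit:
move_arm([
  [[0,0,-1],[0,0,0]],
  [[0,0,-3],[0,0,0]],
  [[0,0,-7],[0,0,0]],
  [[0,0,-7],[0,0,0]],
  [[0,-4,-7],[0,0,0]],
  [[0,-8,-7],[0,0,0]],
  [[0,-12,-7],[0,0,0]],
  [[0,-16,-7],[0,0,0]],
  [[0,-16,-7],[0,0,0]],
  [[0,-16,-7],[0,0,0]],
])

```text
time_s: 6.25
tool_pos: [471.5, -230.5, 149.3]
tool_rot: [0.103, 3.137, -0.002]
force: [-0.3, -0.2, -0.1]
width: 48.2
```

```bash
python3 -c "
from h import *
p,d=snap('4','top',(245,180,445,310),4);q,d=snap('4','side',(235,175,415,340),3.6)
k=(q.max(2)<60);ys,xs=np.nonzero(k[255:295,285:310]);print(xs.mean()+285,ys.mean()+255)
goal((600,-240,75),-3.8)"
```

```text
300.94985250737466 273.9233038348083
shift cm [-12.83  -0.26   7.5 ] turn [-2.900e-01 -1.300e-01 -1.798e+02]
shift cm [-12.83  -0.26   7.5 ] turn [-0.09  0.18  0.2 ]
t 6.35 tcp [ 471.9 -229.2  149.6] F [0.7 0.3 1.6] w 48.0 q [-0.52 -0.12  1.57  0.    1.69 -2.03] toolx [-0.998  0.063 -0.003]
```

View pics/side4.png

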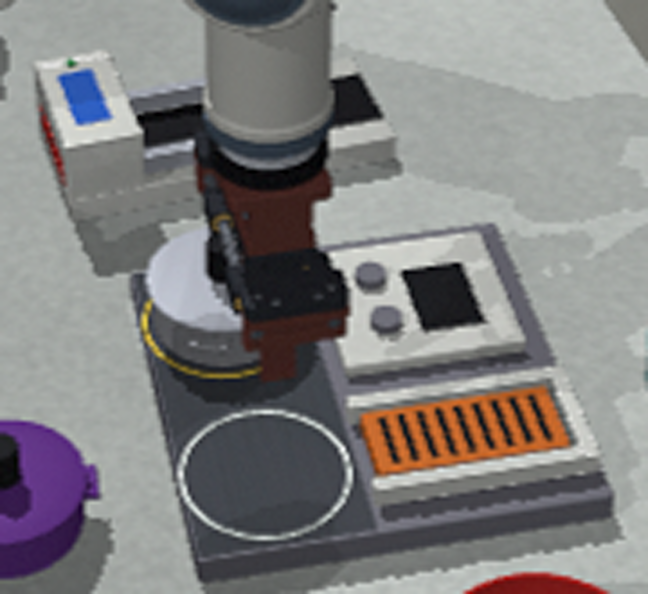

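View pics/top4.png

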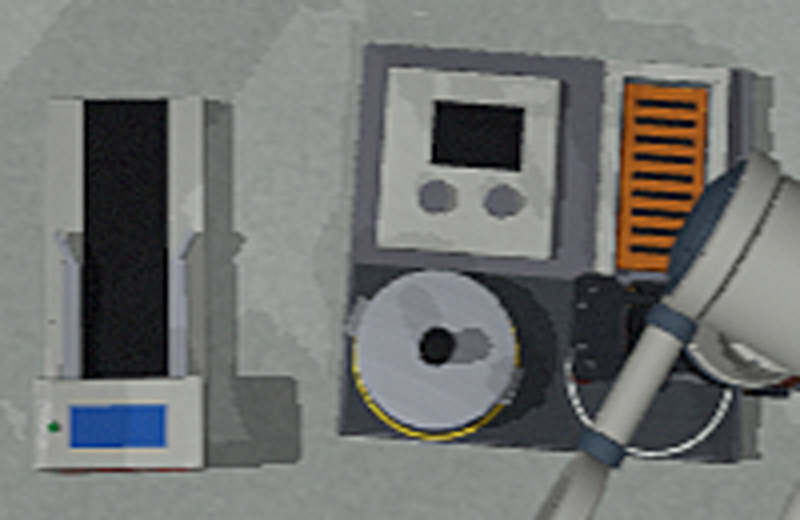

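The pot stands on the yellow ring, with its knob at top crop (437,345). I'll check numerically and plan the press.

```bash
python3 -c "
from h import *
print(ray('top',[245+437/4,180+345/4],100))
goal((612,-241,60),-3.8)"
```

```text
[[480.13347777 -67.49164511 100.        ]]
shift cm [-14.03  -0.29   9.01] turn [-2.900e-01 -1.300e-01 -1.798e+02]
shift cm [-14.03  -0.29   9.01] turn [-0.09  0.18  0.2 ]
t 6.35 tcp [ 471.9 -229.2  149.6] F [0.7 0.3 1.6] w 48.0 q [-0.52 -0.12  1.57  0.    1.69 -2.03] toolx [-0.998  0.063 -0.003]
```

Emit:
move_arm([
  [[-4,-0.3,2],[0,0,0]],
  [[-8,-0.6,3],[0,0,0]],
  [[-12,-0.9,4],[0,0,0]],
  [[-14,-0.3,4],[0,0,0]],
  [[-14,-0.3,6],[0,0,0]],
  [[-14,-0.3,8],[0,0,0]],
  [[-14,-0.3,8.6],[0,0,0]],
  [[-14,-0.3,8.6],[0,0,0]],
], claw=1)

```text
time_s: 7.15
tool_pos: [611.2, -239.6, 62.8]
tool_rot: [0.096, 3.139, -0.001]
force: [0.0, -0.2, -0.0]
width: 0.3
```

```bash
python3 -c "
from h import *
snap('5','side',(235,175,415,340),3.6)
goal((612,-241,41),-3.8)"
```

```text
shift cm [-0.02 -0.08  2.33] turn [-2.6000e-01 -1.2000e-01 -1.7973e+02]
shift cm [-0.02 -0.08  2.33] turn [-0.07  0.17  0.27]
t 7.2 tcp [ 611.7 -240.2   64.3] F [-0.8 -0.1  0. ] w 0.2 q [-0.43  0.27  1.32 -0.    1.56 -1.93] toolx [-0.998  0.062 -0.003]
```

View pics/side5.png

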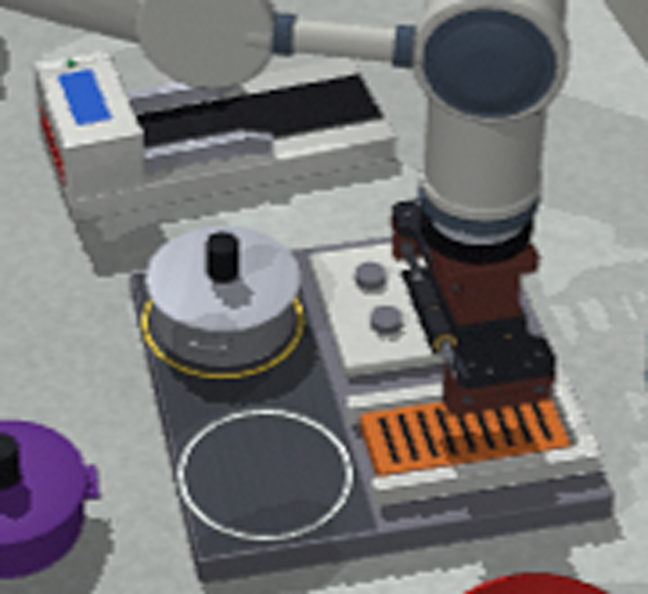

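Pot is within about 2 mm of the ring centre, and the shut fingers are above the middle of the cassette. I'll lower them until they touch.

Emit:
move_arm([
  [[0,0,1],[0,0,0]],
  [[0,0,1.7],[0,0,0]],
  [[0,0,2],[0,0,0]],
  [[0,0,2.1],[0,0,0]],
  [[0,0,2.2],[0,0,0]],
])

```text
time_s: 7.7
tool_pos: [611.8, -240.3, 42.3]
tool_rot: [0.097, 3.137, -0.002]
force: [0.2, 0.8, 0.3]
width: 0.4
```

Emit:
move_arm([
  [[0,0,0.1],[0,0,0]],
  [[0,0,0.2],[0,0,0]],
  [[0,0,0.2],[0,0,0]],
])

```text
time_s: 8.0
tool_pos: [612.0, -240.5, 41.4]
tool_rot: [0.097, 3.136, -0.003]
force: [-1.0, 1.7, 4.6]
width: 0.4
```

Emit:
move_arm([
  [[0,0,0.2],[0,0,0]],
  [[0,0,0.25],[0,0,0]],
  [[0,0,0.25],[0,0,0]],
])

```text
time_s: 8.3
tool_pos: [612.6, -240.8, 41.3]
tool_rot: [0.097, 3.134, -0.005]
force: [-3.5, 1.4, 9.3]
width: 0.3
```

Emit:
move_arm([
  [[0,0,0.35],[0,0,0]],
  [[0.5,0,0.35],[0,0,0]],
  [[1,0,0.35],[0,0,0]],
  [[1.5,0,0.35],[0,0,0]],
  [[2,0,0.35],[0,0,0]],
  [[2.5,0,0.35],[0,0,0]],
  [[3,0,0.35],[0,0,0]],
])

```text
time_s: 9.0
tool_pos: [585.4, -239.8, 41.4]
tool_rot: [0.096, 3.126, -0.009]
force: [4.4, -0.1, 9.6]
width: 0.3
```

```bash
python3 -c "
from h import *
snap('6','side',(235,175,415,340),3.6)
goal((612,-241,41),-3.8)"
```

```text
shift cm [-2.72  0.05  0.07] turn [  -1.24   -0.46 -179.74]
shift cm [-2.72  0.05  0.07] turn [-0.29  0.79  0.26]
t 9.05 tcp [ 584.8 -239.8   41.4] F [ 1.  -0.5 10.3] w 0.4 q [-0.44  0.2   1.43  0.    1.49 -1.95] toolx [-0.998  0.062 -0.014]
```

View pics/side6.png

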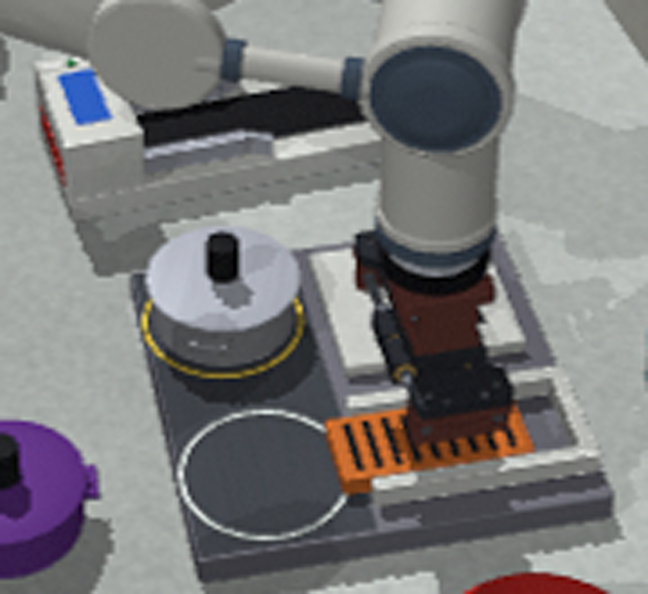

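The cassette is following, and its near end now overhangs the mouth at crop (345,455). I'll continue.

Emit:
move_arm([
  [[0.6,0,0.3],[0,0.3,0]],
  [[1.4,0,0.3],[0,0.6,0]],
  [[2.2,0,0.3],[0,0.8,0]],
  [[3,0,0.28],[0,0.8,0]],
  [[3.8,0,0.27],[0,0.8,0]],
  [[4.6,0,0.26],[0,0.8,0]],
  [[5.4,0,0.25],[0,0.8,0]],
  [[6.2,0,0.24],[0,0.8,0]],
  [[7,0,0.23],[0,0.8,0]],
  [[7.8,0,0.22],[0,0.8,0]],
  [[8.4,0,0.21],[0,0.8,0]],
  [[8.4,0,0.21],[0,0.8,0]],
])

```text
time_s: 10.25
tool_pos: [502.6, -235.6, 41.3]
tool_rot: [0.097, 3.135, -0.012]
force: [-0.9, 0.7, 10.5]
width: 0.0
```

```bash
python3 -c "
from h import *
snap('7','side',(235,175,415,340),3.6)
goal((612,-241,41),-3.8)"
```

```text
shift cm [-10.95   0.13   0.09] turn [  -0.48   -0.68 -179.75]
shift cm [-10.95   0.13   0.09] turn [-0.43  0.31  0.25]
t 10.3 tcp [ 502.6 -235.6   41.3] F [-1.5  0.1 10.8] w 0.4 q [-0.5   0.    1.64 -0.    1.49 -2.01] toolx [-0.998  0.062 -0.005]
```

View pics/side7.png

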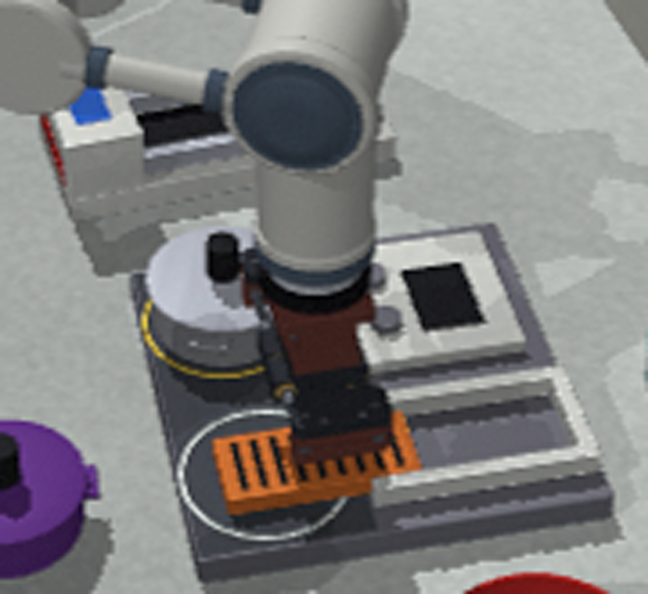

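The cassette is drawn out, spanning crop (215..420,470), past the mouth at about x=375. I'll lift, open and measure.

Emit:
move_arm([
  [[0,0,-1.5],[0,0.3,0.2]],
  [[0,0,-5],[0,0.3,0.2]],
  [[0,0,-10],[0,0.3,0.2]],
  [[0,0,-12],[0,0.3,0.2]],
  [[0,0,-12],[0,0.3,0.2]],
], claw=0)

```text
time_s: 10.8
tool_pos: [503.7, -235.5, 166.1]
tool_rot: [0.103, 3.133, -0.018]
force: [-0.1, 0.5, 0.1]
width: 37.1
```

```bash
python3 -c "
from h import *
p,_=snap('8','side',(235,175,415,340),3.6);t,_=snap('8','top',(245,180,445,310),4)
for n,im,roi in(('side',p,(285,280,365,325)),('top',t,(385,215,430,295))):
    k=blobs(im,(5,150,60),(18,255,255),roi);ys,xs=np.nonzero(k);P=ray(n,np.c_[xs,ys],41);r=cv2.minAreaRect(P[:,:2].astype(np.float32));print(n,len(xs),r)
goal((502,-235,41),-3.8)"
```

```text
side 940 ((506.0355224609375, -244.07176208496094), (72.04399871826172, 141.22337341308594), 85.61466217041016)
top 259 ((504.17034912109375, -233.44473266601562), (59.109031677246094, 139.59146118164062), 88.24130249023438)
shift cm [ 0.    0.05 11.98] turn [-2.0000e-02 -6.8000e-01 -1.7995e+02]
shift cm [ 0.    0.05 11.98] turn [-0.44  0.01  0.05]
t 10.9 tcp [ 502.  -234.6  160.8] F [-0.1  0.4 -0.5] w 45.0 q [-0.49 -0.04  1.47 -0.01  1.7  -2.  ] toolx [-0.998  0.065 -0.   ]
```

View pics/side8.png

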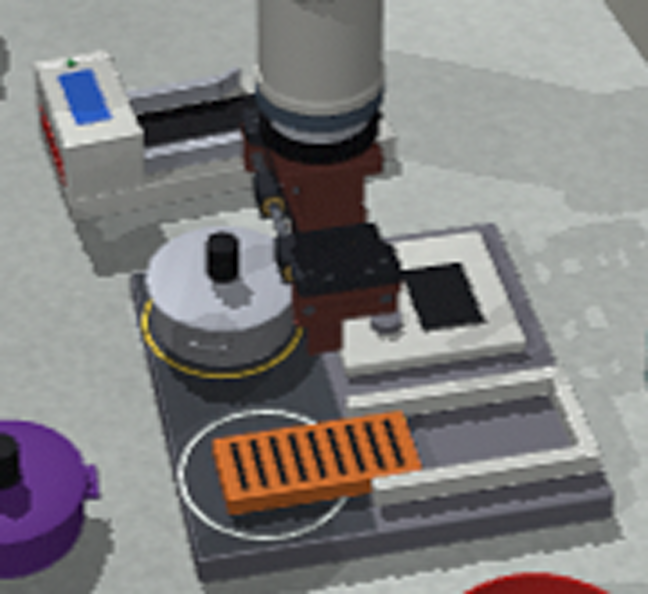

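View pics/top8.png

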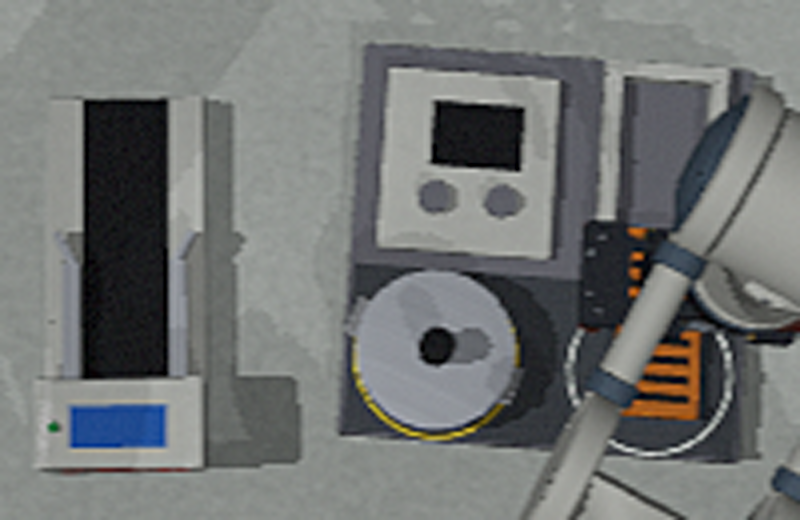

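The cassette is flat, centred near (504,-236). I'll descend with open jaws over its middle.

Emit:
move_arm([
  [[0,-0.1,3],[-0.3,0,0]],
  [[-0.1,-0.1,6],[-0.3,0,0]],
  [[-0.1,-0.1,9],[-0.3,0,0]],
  [[-0.1,-0.1,11],[-0.3,0,0]],
  [[-0.1,-0.1,12],[-0.3,0,0]],
  [[-0.1,-0.1,12.6],[-0.3,0,0]],
  [[-0.1,-0.1,12.8],[-0.3,0,0]],
  [[-0.1,-0.1,12.8],[-0.3,0,0]],
], claw=0)

```text
time_s: 11.7
tool_pos: [503.2, -236.8, 33.3]
tool_rot: [0.103, 3.139, -0.004]
force: [0.3, -0.2, 0.3]
width: 87.7
```

```bash
python3 -c "
from h import *
snap('9','side',(235,175,415,340),3.6)
goal((504,-235.5,30),-3.8)"
```

```text
shift cm [-0.05  0.15  0.38] turn [-1.5000e-01 -2.7000e-01 -1.7995e+02]
shift cm [-0.05  0.15  0.38] turn [-0.17  0.1   0.05]
t 11.75 tcp [ 503.4 -236.9   33.8] F [0.1 0.2 0.1] w 87.8 q [-0.5   0.02  1.64 -0.    1.48 -2.  ] toolx [-0.998  0.065 -0.002]
```

View pics/side9.png

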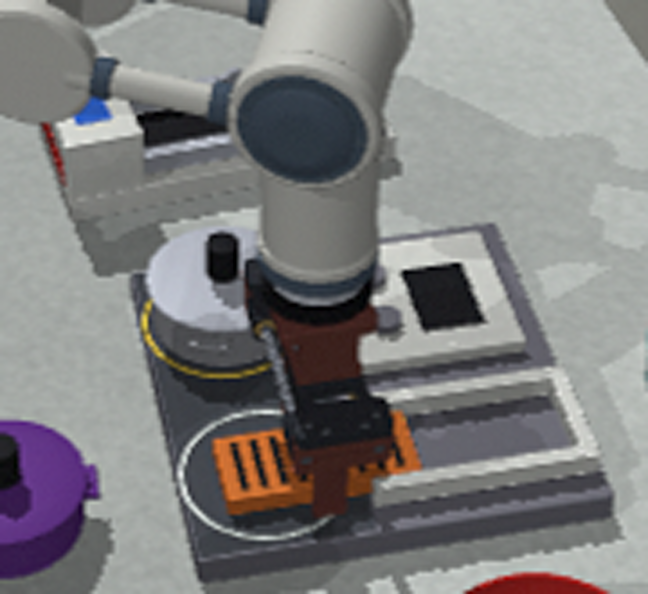

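Fingers straddle the cassette without touching. I'll lower a little and grip.

Emit:
move_arm([
  [[0,0.1,0.5],[0,0,0]],
  [[0,0.1,0.5],[0,0,0]],
])

```text
time_s: 11.95
tool_pos: [503.7, -235.9, 29.0]
tool_rot: [0.103, 3.138, -0.005]
force: [0.2, 0.3, -1.0]
width: 87.7
```

Emit:
move_arm([
  [[0,0,0.1],[0,0,0]],
  [[0,0,0.1],[0,0,0]],
  [[0,0,0.1],[0,0,0]],
  [[0,0,0.1],[0,0,0]],
  [[0,0,0.1],[0,0,0]],
  [[0,0,0.1],[0,0,0]],
], claw=0.6, squeeze=25)

```text
time_s: 12.55
tool_pos: [503.7, -236.0, 28.0]
tool_rot: [0.103, 3.138, -0.005]
force: [-0.5, 0.1, 0.5]
width: 59.7
```

Gripped at 59.7 mm. I'll lift and check.

Emit:
move_arm([
  [[0,0,-0.5],[0,0,0]],
  [[0,0,-1.5],[0,0,0]],
  [[0,0,-3],[0,0,0]],
  [[0,0,-5],[0,0,0]],
  [[0,0,-7],[0,0,0]],
  [[0,0,-9],[0,0,0]],
  [[0,0,-11],[0,0,0]],
  [[0,0,-12],[0,0,0]],
  [[0,0,-12],[0,0,0]],
  [[0,0,-12],[0,0,0]],
])

```text
time_s: 13.55
tool_pos: [503.4, -235.5, 147.8]
tool_rot: [0.103, 3.138, -0.005]
force: [0.2, -0.3, -1.7]
width: 59.7
```

```bash
python3 -c "
from h import *
snap('10','side',(235,175,415,340),3.6)
goal((602,164.5,150),0.3)"
```

```text
shift cm [-7.26 40.54 -0.4 ] turn [8.0000e-02 2.4000e-01 1.7595e+02]
shift cm [-7.26 40.54 -0.4 ] turn [-0.15  0.05 -4.05]
t 13.6 tcp [ 503.1 -235.3  147. ] F [-0.5 -0.1 -2. ] w 60.0 q [-0.5  -0.03  1.49 -0.    1.68 -2.  ] toolx [-0.998  0.065 -0.001]
```

View pics/side10.png

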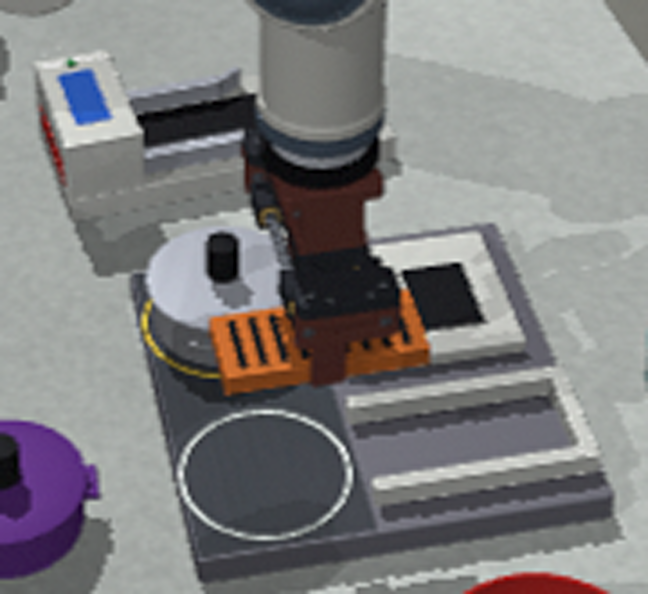

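Cassette is held level. I'll carry it to above the entry shelf.

Emit:
move_arm([
  [[-0.4,2,-0.4],[0,0,0]],
  [[-1,5,-0.4],[0,0,-0.5]],
  [[-1.8,9,-0.4],[0,0,-1]],
  [[-2.6,13,-0.4],[0,0,-1.5]],
  [[-3.4,17,-0.4],[0,0,-2]],
  [[-4.2,21,-0.4],[0,0,-2.5]],
  [[-5,25,-0.4],[0,0,-3]],
  [[-5.8,29,-0.4],[0,0,-3.5]],
  [[-6.4,33,-0.4],[0,0,-4]],
  [[-7,36.5,-0.4],[0,0,-4]],
  [[-7.3,39,-0.4],[0,0,-4]],
  [[-7.3,40.5,-0.4],[0,0,-4]],
])

```text
time_s: 14.8
tool_pos: [601.8, 166.0, 148.0]
tool_rot: [0.01, -3.139, 0.005]
force: [-0.0, -0.2, -1.9]
width: 59.7
```

Emit:
move_arm([
  [[0,0,0],[0,0,0]],
  [[0,0,0],[0,0,0]],
])

```text
time_s: 15.0
tool_pos: [601.3, 165.4, 146.9]
tool_rot: [0.01, -3.138, 0.006]
force: [-0.5, -0.3, -1.2]
width: 59.6
```

```bash
python3 -c "
from h import *
p,_=snap('11','side',(235,155,415,320),3.6);t,_=snap('11','top',(245,180,445,310),4)
goal((602,164.5,75),0.3)"
```

```text
shift cm [-0.05  0.01  7.27] turn [ -0.25   0.33 179.99]
shift cm [-0.05  0.01  7.27] turn [-0.21 -0.16 -0.01]
t 15.1 tcp [601.7 164.6 147.7] F [ 0.5  1.  -0.1] w 59.7 q [ 0.21  0.16  1.29 -0.    1.7  -1.36] toolx [-1.    -0.005  0.003]
```

View pics/side11.png

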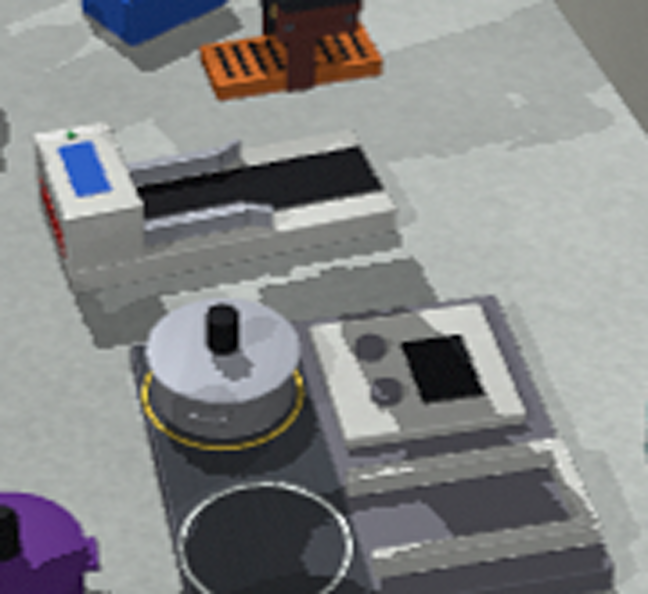

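View pics/top11.png

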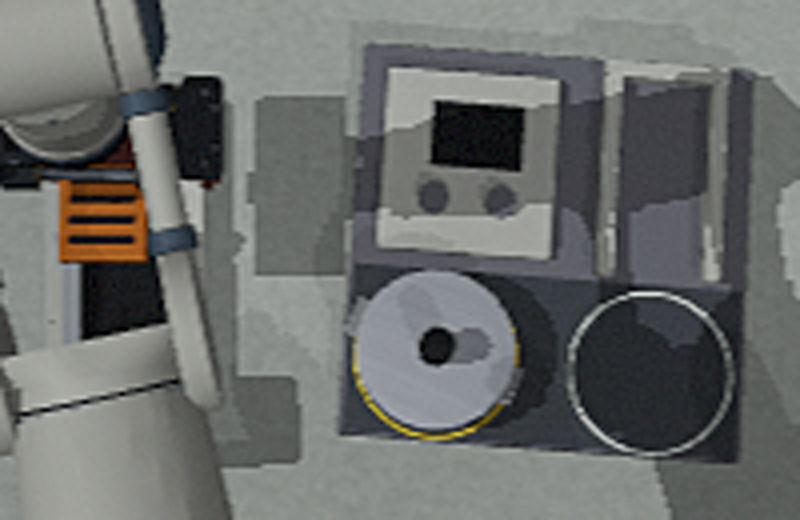

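```bash
python3 -c "
from h import *
c=lambda u,v:[245+u/4,180+v/4]
print(ray('top',[c(60,262),c(149,262),c(60,181)],160).round(1))
t=np.load('top11.npz')['p'];p=np.load('side11.npz')['p']
k=blobs(p,(5,150,100),(18,255,255),(285,155,345,185));ys,xs=np.nonzero(k);P=ray('side',np.c_[xs,ys],160);print(cv2.minAreaRect(P[:,:2].astype(np.float32)))
"
```

```text
[[530.1 192.9 160. ]
 [530.3 132.2 160. ]
 [586.4 194.3 160. ]]
((603.1458740234375, 153.86903381347656), (75.13674926757812, 140.3596954345703), 88.61134338378906)
```

Emit:
move_arm([
  [[-0.2,0,3],[0,0,0]],
  [[-0.2,0,6],[0,0,0]],
  [[-0.2,0,8],[0,0,0]],
  [[-0.2,0,9],[0,0,0]],
  [[-0.2,0,9.3],[0,0,0]],
  [[-0.2,0,9.3],[0,0,0]],
])

```text
time_s: 15.7
tool_pos: [603.8, 163.8, 55.4]
tool_rot: [0.007, -3.14, 0.006]
force: [0.6, -0.8, -0.2]
width: 59.5
```

```bash
python3 -c "
from h import *
p,_=snap('12','side',(235,155,415,320),3.6)
goal((602,164.5,28),0.3)"
```

```text
shift cm [0.21 0.06 2.81] turn [-7.0000e-02  3.0000e-01  1.7996e+02]
shift cm [0.21 0.06 2.81] turn [-0.19 -0.05 -0.04]
t 15.75 tcp [604.1 164.1  56.1] F [ 0.4  0.1 -1.1] w 60.1 q [ 0.21  0.19  1.42 -0.    1.54 -1.36] toolx [-1.    -0.004  0.001]
```

View pics/side12.png

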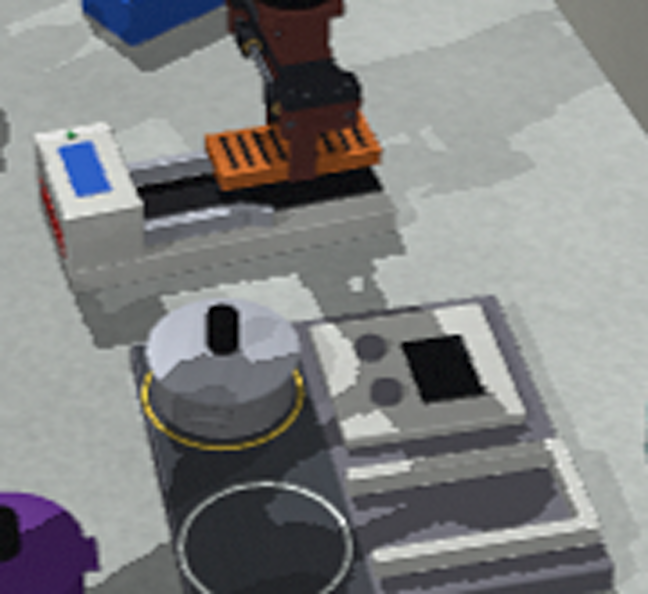

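Cassette is aligned above the channel, and I'll lower it.

Emit:
move_arm([
  [[0,0,1],[0,0,0]],
  [[0,0,1.8],[0,0,0]],
  [[0,0,2.3],[0,0,0]],
  [[0,0,2.5],[0,0,0]],
  [[0,0,2.6],[0,0,0]],
])

```text
time_s: 16.25
tool_pos: [603.9, 164.0, 29.6]
tool_rot: [0.007, -3.14, 0.005]
force: [0.3, 0.4, -1.7]
width: 60.1
```

```bash
python3 -c "
from h import *
p,_=snap('13','side',(235,155,415,320),3.6)
goal((602,164.5,28),0.3)"
```

```text
shift cm [0.2  0.05 0.17] turn [-1.1000e-01  3.1000e-01  1.7996e+02]
shift cm [0.2  0.05 0.17] turn [-0.2  -0.07 -0.04]
t 16.3 tcp [604.  164.   29.7] F [-0.7 -0.5 -1. ] w 59.6 q [ 0.21  0.21  1.45 -0.    1.49 -1.36] toolx [-1.    -0.005  0.001]
```

View pics/side13.png

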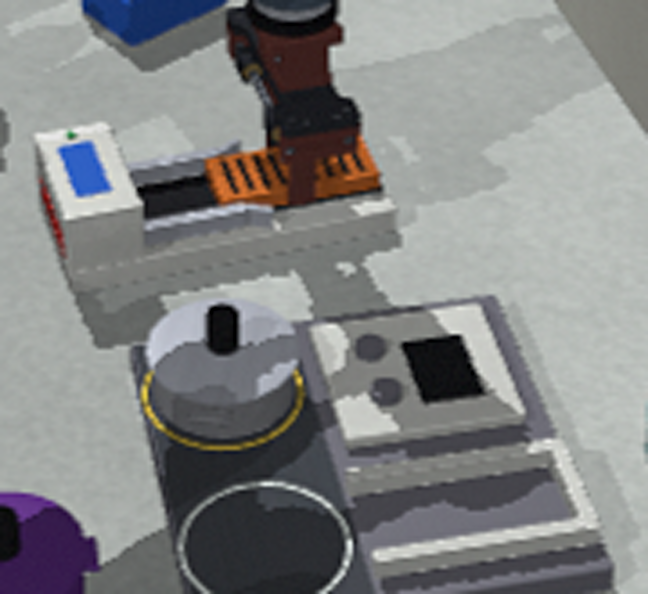

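Its leading end sits between the rails near crop (212,180). I'll lower the last 1.5 mm and release.

Emit:
move_arm([
  [[0,0,0.1],[0,0,0]],
  [[0,0,0.2],[0,0,0]],
  [[0,0,0.2],[0,0,0]],
])

```text
time_s: 16.6
tool_pos: [604.2, 164.1, 28.2]
tool_rot: [0.007, -3.141, 0.005]
force: [-0.1, 0.2, -0.9]
width: 59.6
```

Emit:
move_arm([
  [[0,0,0],[0,0,0]],
  [[0,0,0],[0,0,0]],
  [[0,0,0],[0,0,0]],
  [[0,0,0],[0,0,0]],
  [[0,0,0],[0,0,0]],
], claw=0)

```text
time_s: 17.1
tool_pos: [604.2, 164.0, 28.2]
tool_rot: [0.007, -3.141, 0.005]
force: [0.0, 0.3, -0.1]
width: 87.6
```

Emit:
move_arm([
  [[0,0,-1],[0,0,0]],
  [[0,0,-4],[0,0,0]],
  [[0,0,-8],[0,0,0]],
  [[0,0,-8],[0,0,0]],
  [[0,0,-8],[0,0,0]],
])

```text
time_s: 17.6
tool_pos: [605.2, 164.5, 110.6]
tool_rot: [-0.007, 3.138, -0.004]
force: [0.5, 0.4, -1.2]
width: 88.1
```

```bash
python3 -c "
from h import *
p,_=snap('14','side',(235,155,415,320),3.6)
k=blobs(p,(5,150,100),(18,255,255),(285,185,345,215));ys,xs=np.nonzero(k);P=ray('side',np.c_[xs,ys],41);print(cv2.minAreaRect(P[:,:2].astype(np.float32)))
goal((702,164.5,110),0.3)"
```

```text
((605.8299560546875, 153.67074584960938), (74.625244140625, 139.7548065185547), 89.46299743652344)
shift cm [-9.76 -0.03 -0.14] turn [2.0000e-02 2.8000e-01 1.7996e+02]
shift cm [-9.76 -0.03 -0.14] turn [-0.18  0.01 -0.04]
t 17.65 tcp [604.4 164.3 108.6] F [ 0.5  0.3 -0.2] w 87.7 q [ 0.21  0.17  1.35 -0.    1.63 -1.36] toolx [-1.    -0.005 -0.   ]
```

View pics/side14.png

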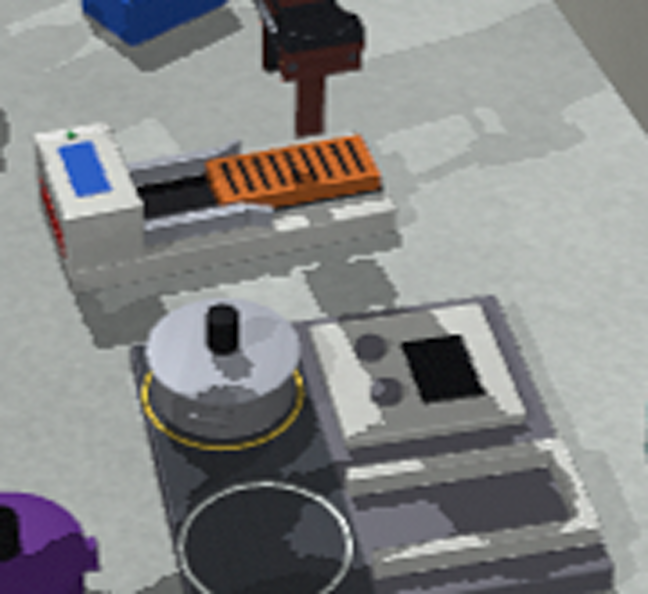

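Cassette lies flat and released with its middle near x=604. I'll move the shut fingers behind its trailing end.

Emit:
move_arm([
  [[-3,0,0],[0,0,0]],
  [[-6,0,0],[0,0,0]],
  [[-9,0,0],[0,0,0]],
  [[-10,0,0],[0,0,0]],
  [[-10,0,2],[0,0,0]],
  [[-10,0,4],[0,0,0]],
  [[-10,0,6],[0,0,0]],
  [[-10,0,7],[0,0,0]],
  [[-10,0,7.4],[0,0,0]],
  [[-10,0,7.4],[0,0,0]],
], claw=1)

```text
time_s: 18.65
tool_pos: [703.9, 164.5, 33.7]
tool_rot: [0.007, -3.14, 0.005]
force: [-0.2, 0.1, 0.8]
width: 11.4
```

```bash
python3 -c "
from h import *
p,_=snap('15','side',(235,155,415,320),3.6)
goal((690,164.5,33),0.3)"
```

```text
shift cm [ 1.45 -0.    0.19] turn [4.0000e-02 2.8000e-01 1.7996e+02]
shift cm [ 1.45 -0.    0.19] turn [-0.18  0.02 -0.04]
t 18.7 tcp [704.5 164.6  34.9] F [ 0.7 -0.3  0.6] w 7.2 q [ 0.18  0.46  1.13 -0.    1.55 -1.39] toolx [-1.    -0.005 -0.   ]
```

View pics/side15.png

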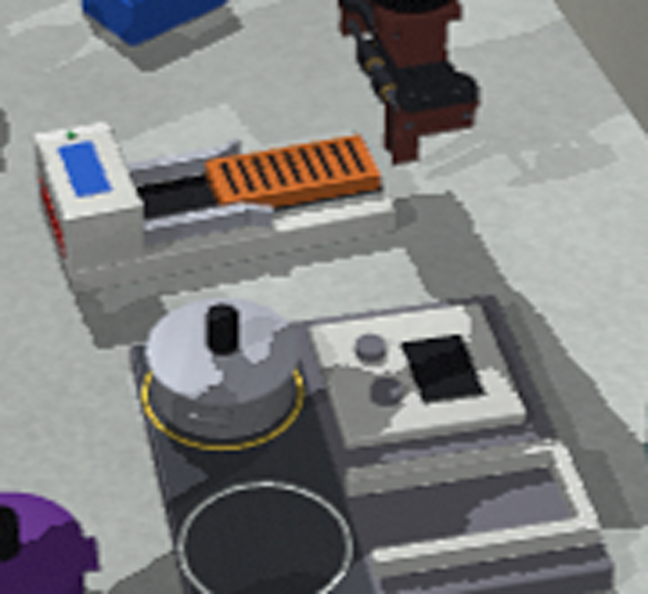

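Emit:
move_arm([
  [[1,0,0.1],[0,0,0]],
  [[2,0,0.1],[0,0,0]],
  [[3,0,0.1],[0,0,0]],
  [[4,0,0.1],[0,0,0]],
  [[5,0,0.1],[0,0,0]],
  [[6,0,0.1],[0,0,0]],
  [[7,0,0.1],[0,0,0]],
  [[8,0,0.1],[0,0,0]],
])

```text
time_s: 19.5
tool_pos: [625.0, 164.4, 35.8]
tool_rot: [-0.007, 3.138, -0.004]
force: [0.3, 0.1, 0.7]
width: 0.2
```

```bash
python3 -c "
from h import *
p,_=snap('16','side',(235,155,415,320),3.6)
goal((552,164,33),0.3)"
```

```text
shift cm [ 7.17 -0.02  0.24] turn [1.7000e-01 2.3000e-01 1.7998e+02]
shift cm [ 7.17 -0.02  0.24] turn [-0.15  0.11 -0.02]
t 19.55 tcp [623.7 164.5  35.5] F [2.  0.1 0.3] w 0.4 q [ 0.21  0.25  1.38 -0.    1.5  -1.37] toolx [-1.    -0.005 -0.002]
```

View pics/side16.png

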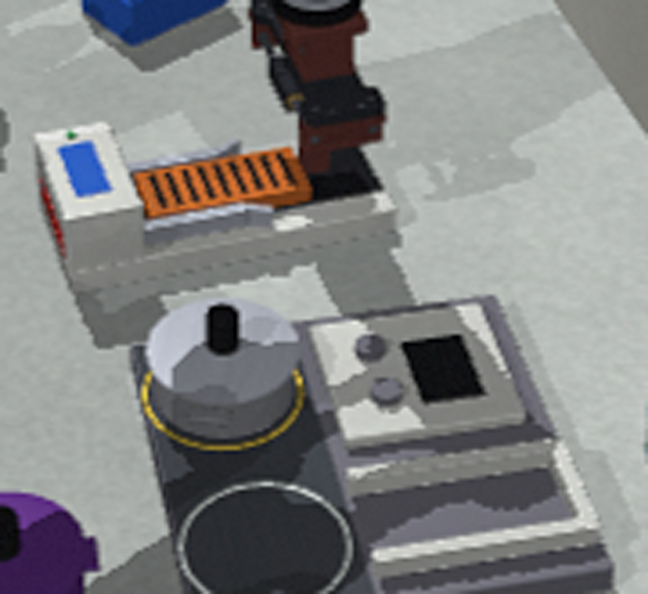

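Cassette is travelling straight and about to go under the head. Pushing on, slowing near the end.

Emit:
move_arm([
  [[1,0,0.1],[0,0,0]],
  [[2,0,0.1],[0,0,0]],
  [[3,0,0.1],[0,0,0]],
  [[4,0,0.1],[0,0,0]],
  [[5,0,0.1],[0,0,0]],
  [[5.6,0,0.1],[0,0,0]],
  [[6,0,0.1],[0,0,0]],
  [[6,0,0.1],[0,0,0]],
])

```text
time_s: 20.35
tool_pos: [563.2, 164.3, 34.5]
tool_rot: [-0.008, 3.14, -0.004]
force: [0.4, -0.3, -0.5]
width: 0.4
```

```bash
python3 -c "
from h import *
p,_=snap('17','side',(235,155,415,320),3.6)
goal((552,164,33),0.3)"
```

```text
shift cm [ 1.15 -0.02  0.14] turn [1.6000e-01 2.3000e-01 1.7998e+02]
shift cm [ 1.15 -0.02  0.14] turn [-0.15  0.1  -0.01]
t 20.4 tcp [563.5 164.2  34.4] F [-0.1 -0.1 -0.6] w 0.9 q [ 0.23  0.1   1.56 -0.    1.48 -1.35] toolx [-1.    -0.005 -0.002]
```

View pics/side17.png

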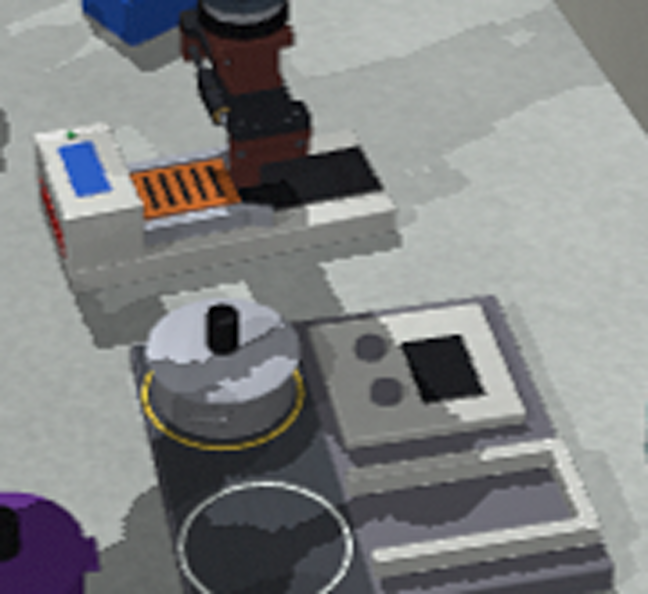

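Not home yet, so I'll advance in small steps and watch the force.

Emit:
move_arm([
  [[0.3,0,0],[0,0,0]],
  [[0.6,0,0],[0,0,0]],
  [[0.9,0,0],[0,0,0]],
  [[0.9,0,0],[0,0,0]],
])

```text
time_s: 20.8
tool_pos: [556.7, 164.7, 35.7]
tool_rot: [-0.008, 3.134, -0.002]
force: [7.7, 1.1, -1.4]
width: 0.5
```

Emit:
move_arm([
  [[0.2,0,0],[0,0,0]],
  [[0.4,0,0],[0,0,0]],
  [[0.4,0,0],[0,0,0]],
])

```text
time_s: 21.1
tool_pos: [556.5, 165.3, 37.8]
tool_rot: [-0.007, 3.123, 0.001]
force: [12.5, 1.9, -0.3]
width: 0.6
```

Force rose to 12.5 N with no further advance, so it's presumably against the stop. I'll back off and check.

Emit:
move_arm([
  [[-0.5,0,0],[0,0,0]],
  [[-2,0,0],[0,0,0]],
  [[-5,0,0],[0,0,0]],
  [[-5,0,-3],[0,0,0]],
  [[-5,0,-8],[0,0,0]],
  [[-5,0,-12],[0,0,0]],
  [[-5,3,-16],[0,0,0]],
  [[-5,8,-20],[0,0,0]],
  [[-5,13,-20],[0,0,0]],
  [[-5,18,-20],[0,0,0]],
  [[-5,23,-20],[0,0,0]],
  [[-5,25,-20],[0,0,0]],
])

```text
time_s: 22.3
tool_pos: [600.5, 418.7, 237.7]
tool_rot: [-0.011, 3.125, 0.001]
force: [0.8, 0.6, -0.4]
width: 0.3
```

```bash
python3 -c "
from h import *
p,_=snap('18','side',(235,155,415,320),3.6);t,_=snap('18','top',(245,180,445,310),4)
for n,im,roi in(('side',p,(265,185,345,230)),('top',t,(255,200,300,280))):
    k=blobs(im,(5,150,60),(18,255,255),roi);ys,xs=np.nonzero(k);P=ray(n,np.c_[xs,ys],41);r=cv2.minAreaRect(P[:,:2].astype(np.float32));print(n,len(xs),r,'xmax',P[:,0].max(),np.percentile(P[:,0],97))
print('pred trailing',528+15)
goal((552,164,33),0.3)"
```

```text
side 259 ((509.9295959472656, 161.61093139648438), (75.57964324951172, 60.62953186035156), 0.7889338731765747) xmax 548.0244959035981 545.715062169317
top 418 ((503.23431396484375, 165.27528381347656), (80.63668060302734, 56.67209243774414), 0.9233508706092834) xmax 543.2209369453966 543.1352180729733
pred trailing 543
shift cm [  5.35 -25.51  20.24] turn [-1.3000e+00 -1.0000e-02 -1.7972e+02]
shift cm [  5.35 -25.51  20.24] turn [-0.01  0.83  0.28]
t 22.4 tcp [599.9 419.7 236.1] F [ 0.9  0.4 -0.8] w 0.4 q [ 0.57  0.47  0.76 -0.01  1.9  -1.02] toolx [-1.    -0.01  -0.014]
```

View pics/side18.png

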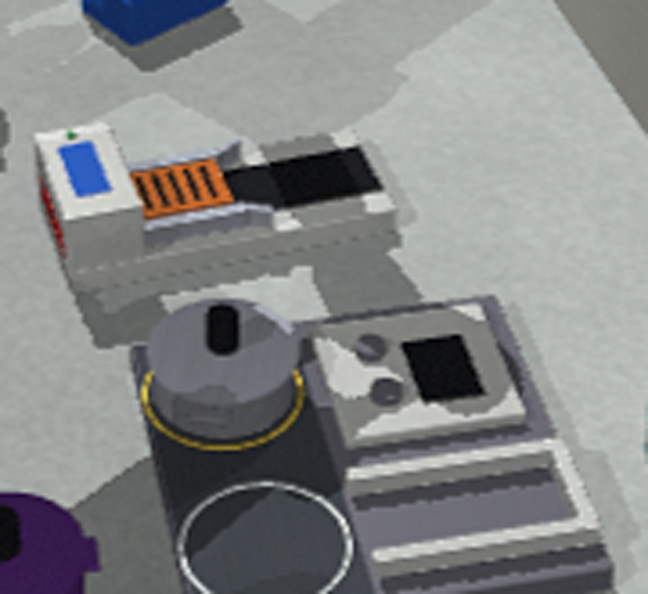

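View pics/top18.png

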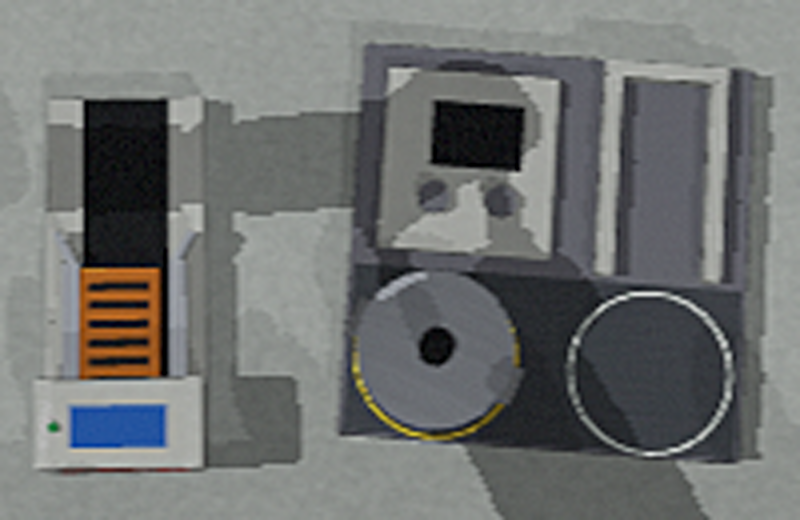

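Trailing end is at x≈543 mm against about 543 predicted for home. The cassette is straight, and the pot is still on its ring. Handing in.

```bash
python3 -c "
from h import *
print(ctrl.finish_job())"
```

```text
the job is handed in; nothing more can be done
None
```

The cassette is home in the slide reader and the pot is on the yellow ring. I handed the job in at about 22.5 s of the 72 s allowed; no verdict is reported.

**What I did:** I gripped the pot by its knob and slid it onto the yellow ring. I then pressed the cassette with about 10 N and drew it roughly 110 mm out of its bay. I gripped it by its sides, carried it level to the entry shelf and let go. Finally I pushed it in with the shut fingers until the force rose to about 12 N with no further travel.

**Last checks:**
- **Cassette:** In the top view its trailing end was at x ≈ 543 mm, where home predicts about 543. The visible part lies straight in the channel, on its centreline within about 1 mm.
- **Pot:** Measured after release, its knob was about 2 mm from the ring centre. It looks the same in the last pictures.
- **Disagreements:** The side view put the trailing end 3 to 5 mm further out than the top view, which fits the usual offset between the two cameras. The stop itself is hidden under the scan head, so contact with it is inferred from the force and position.
- **Not checked:** I did not re-measure the tip rack, bottle or bowl at the end. The arm stayed clear of them and showed no unexpected contact forces.

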